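Nest the lying cups in the cup cradle

TASK

Three measuring cups lie in a row in the cup cradle, all facing its upright stop. Nest them fully one inside another into a single straight stack and leave it lying on the cradle's rails; sliding them together towards the stop from the open end does it without picking anything up. Do not disturb the jar, the tape roll or the case standing round it.

Things in the scene. Friction and masses are not known exactly. Their poses are not given: they have to be found in the camera images.
- cradle: Fixed cup cradle: grey base plate 236 x 88 mm, 6 mm thick, and two steel rails (10 mm thick, 36 mm apart centre to centre, tops 21 mm over the worktop) along its x. Origin: on the worktop, on the middle line. x points along the rails from the open end (x = -118 mm, nothing in the way) to the stop (x = 110 mm), y across, z up.
- stop (a point): Centre of the inner face of the rigid white stop (88 mm wide and high, 8 mm thick), 45 mm over the worktop. Pushed on the rear cup's base along the rails, the cups slide over each other's bases: a few N on the way, 10 N or more once seated against the stop. Fully nested, neighbouring centres are 13 mm apart, the rear base 85 to 92 mm from the stop.
- cup_blue_mid (a point): Centre (on the axis, half-way up) of the blue one of three alike tapered cups, 60 mm tall, 74 mm wide at the rim, 50 mm near the base (long bevel, 28 mm flat), wall 3 mm, 50 g, smooth. z runs along its axis from base to open rim. It starts lying on the rails, mouth to the stop, z 0.27 rad above level: this centre 44 mm, its base's middle 37 mm over the worktop. Which cup lies where varies.
- cup_yellow_mid (a point): Centre (on the axis, half-way up) of the yellow one of three alike tapered cups, 60 mm tall, 74 mm wide at the rim, 50 mm near the base (long bevel, 28 mm flat), wall 3 mm, 50 g, smooth. z runs along its axis from base to open rim. It starts lying on the rails, mouth to the stop, z 0.27 rad above level: this centre 44 mm, its base's middle 37 mm over the worktop. Which cup lies where varies.
- cup_orange_mid (a point): Centre (on the axis, half-way up) of the orange one of three alike tapered cups, 60 mm tall, 74 mm wide at the rim, 50 mm near the base (long bevel, 28 mm flat), wall 3 mm, 50 g, smooth. z runs along its axis from base to open rim. It starts lying on the rails, mouth to the stop, z 0.27 rad above level: this centre 44 mm, its base's middle 37 mm over the worktop. Which cup lies where varies.
- teal_jar_mid (a point): Centre of a loose white plastic jar with a teal screw lid, 57 mm wide, 60 mm tall, standing beside the cradle (on its -y side); leave it alone.
- black_tape_mid (a point): Centre of a loose small black roll of tape, 53 mm wide, 19 mm high, lying beside the cradle (on its -y side); leave it alone.
- case_mid (a point): Centre of a loose clear blue compartment case, 94 x 118 mm, 31 mm high, lying on the worktop left of the cradle; leave it alone.
Things that resemble listed ones, but are neither listed nor needed, are in the scene too. Of the things that look like the part that bears cup_yellow_mid, the larger one is meant.

How it is judged:
By the outcome, as a careful person would: the job done as asked, in the order asked, and still so for the second after the job is handed in, with the robot touching nothing.
It also fails if it takes over 38 s, if anything falls off the work surface, if the arm or the gripper's body presses on something with over 40 N, if the wrist force passes 120 N, or if a joint passes its speed limit or range.

ROBOT

A 6-joint arm with a two-finger parallel gripper is mounted at the origin on a cart in front of the work surface, level with it; the furniture and walls round the work are solid. World frame = base frame: x ahead of the robot, y to its left, z up, the work surface at z = 0. Lengths are in m, angles in rad, forces in N, time in s.
With the tool pointing down it reaches from about 0.3 to 0.875 m from the base axis. Payload 6.4 kg.
Tool frame: the origin (TCP) lies on the mounting face of the last link; the fingertips stand 173 mm ahead of it and the grasp point (between the pads) lies 155 mm ahead of it (ctrl.tip_reach is the distance from the TCP to the fingertips, in m); z points along the fingers, y is the line along which they close (so a half turn about z gives the same grasp; the last joint's range is limited). The gripper opens to 85 mm and grips with 20 to 120 N. Pads are 22 mm wide; open, the fingers measure 114 mm over their backs; the gripper's body (76 mm by 85 mm) begins 54 mm behind the grasp point. The pads swing forward as they close: fully open they stand 13 mm farther back than shut.
Start: joints at [-1.471, 0.181, 1.607, -0, 1.354, -0.206], TCP at [0.173, -0.548, 0.405] pointing down, gripper open.
Joint ranges: [-2.99, 2.99], [-0.89, 2.07], [0.3, 2.58], [-1.14, 4.28], [0, 2.63], [-3.12, 3.12]. Speed limits (rad/s): [2.57, 2.57, 3.01, 3.14, 3.14, 3.14].

INTERFACE

Orientations are given as a unit quaternion [w, x, y, z].
In Python, from bench import ctrl gives the robot as it stands.
- The arm moves only by the shell command python3 -m pendant 'ROWS'. ROWS is JSON, a list that holds one entry, the list of rows, each a list of 7 numbers: the opening, from 0 (shut) to 1 (fully open), then the shift along the tool's x, y, z in mm, then the turn, a rotation vector about the tool's x, y, z in rad. A call has 1 to 5 rows; each row is the pose to reach, as a shift and turn from the pose commanded when the call began, along the tool's axes at that moment; what a row does not reach only later rows make up. A row lasts 1/12 s, in which the tool goes at most 41.7 mm and 7.16 degrees, less where a joint would pass 70% of its speed; a pose out of reach is approached as far as the arm can. A call with a gripper value outside its range is refused whole. The fingers move at their own pace and stop on an object; the grip force is fixed at half the most. Time passes only in rows, so rows that repeat a pose let the fingers close. It gives the time, the measured TCP pose, the force, the opening and the grip force at its end, in the units of the state.
- ctrl.get_obs(): the state, without advancing time (a new reading comes with each control period).
- ctrl.camera(name): name is "scene" or "side" or "wrist"; returns the picture (480x640x3 uint8, red, green, blue); there is no depth.
- ctrl.camera_params(name): a dict with "mtx" (3x3 intrinsics, pixels), "world_from_camera" (4x4, takes a point from camera to world coordinates); the wrist camera has in their place "tool_from_camera" (4x4, takes a point from camera to tool coordinates, whose origin is the TCP and whose axes are the flange's). Camera axes: x right, y down, z forward; pixel columns grow to the right and rows downward; lengths in m; the calibration is good to about 2 mm. The wrist camera is an equidistant fisheye: a pixel r from the principal point sees the ray r / f radians off the axis. A picture is of the moment at which its call begins: read the wrist's pose just before it. camera_params takes no time and is no camera call.
- ctrl.hand_in(): hands the job in; it is judged then, once.
Trained networks look in the newest picture that a camera, given by its name, has taken for a name from the list of things; names that differ only in an ending like _2 or _b are one class to them, and where a whole thing is asked for, a point or a joint stands for the part that bears it (a point fixed in the world has none). Each returns a list of dicts, best first, with "confidence" (0 to 1); they miss things now and then, are a little off and sometimes report something else, mostly with a low value. They report only what shows in the picture. A call takes as long as a camera call. They do not tell look-alikes from the thing itself.
- ctrl.boxes_of(camera, name): "point" ([column, row] as shares, 0 to 1, of the picture: columns of its width, rows of its height, amid what is visible of it).
The state is a dict: "time_s": time; "q": joint angles; "dq": joint speeds; "joint_efforts": joint torques, N m; "eef_pos": TCP position; "eef_rot": TCP orientation; "wrist_force": force on the tool from outside, world axes, zero at the start; "torque": the same for the moment, N m; "opening": opening from 0.0 (shut) to 1.0 (fully open); "grasp_force": force on a finger pad.
Only numpy, scipy, OpenCV 4.12 (cv2) and the standard library are available. Lean on these libraries where they do the work, as an engineer would, in place of code of your own. Each camera call takes 0.05 s, during which the arm holds its last target. There are 200 camera calls.

## Working session

There is one attempt and no reset: what is moved stays moved. The work goes in short steps, Python scripts to look and compute and a shell command to move; the robot and the scene stay as the last step left them, time stands still between calls to the robot, and variables do not carry over. Pictures are saved under pics/ and viewed, at most 10 in all, crops included, and the job is handed in when it is done.

```bash
mkdir -p pics; cat > h.py <<'E'
import numpy as np,cv2
from bench import ctrl
def shot(n,f=None):
    im=ctrl.camera(n)
    if f: cv2.imwrite('pics/'+f,im[:,:,::-1])
    return im
def px(n,name):
    return [(round(d['point'][0]*640),round(d['point'][1]*480),round(d['confidence'],2)) for d in ctrl.boxes_of(n,name)]
def ray(n,p):
    P=ctrl.camera_params(n);K=np.array(P['mtx']);T=np.array(P['world_from_camera'])
    d=T[:3,:3]@np.linalg.solve(K,[p[0],p[1],1.]);return T[:3,3],d/np.linalg.norm(d)
def tri(a,pa,b,pb):
    o1,d1=ray(a,pa);o2,d2=ray(b,pb)
    s=np.linalg.lstsq(np.c_[d1,-d2],o2-o1,rcond=None)[0]
    x,y=o1+s[0]*d1,o2+s[1]*d2;return (x+y)/2,np.linalg.norm(x-y)
def atz(n,p,z):
    o,d=ray(n,p);return o+d*(z-o[2])/d[2]
def proj(n,X):
    P=ctrl.camera_params(n);T=np.linalg.inv(np.array(P['world_from_camera']));c=T[:3,:3]@X+T[:3,3];u=np.array(P['mtx'])@c;return u[:2]/u[2]
E
python3 - <<'E'
from h import *
for c in('scene','side'):
    shot(c,c+'1.png')
    for n in('cradle','stop','cup_blue_mid','cup_yellow_mid','cup_orange_mid','teal_jar_mid','black_tape_mid','case_mid'):print(c,n,px(c,n))
    print(np.round(np.array(ctrl.camera_params(c)['world_from_camera']),3).tolist())
o=ctrl.get_obs();print(o['time_s'],o['eef_pos'],o['eef_rot'],ctrl.tip_reach)
E
```

```text
scene cradle [(343, 240, 0.74)]
scene stop [(345, 242, 0.86)]
scene cup_blue_mid [(352, 218, 0.59), (347, 243, 0.42)]
scene cup_yellow_mid [(350, 289, 0.84), (382, 223, 0.81), (341, 210, 0.74)]
scene cup_orange_mid [(322, 218, 0.83), (347, 244, 0.58)]
scene teal_jar_mid [(370, 198, 0.62)]
scene black_tape_mid []
scene case_mid [(300, 363, 0.84)]
[[-0.865, -0.268, 0.423, 0.11], [-0.501, 0.496, -0.709, 0.495], [-0.02, -0.826, -0.564, 0.583], [0.0, 0.0, 0.0, 1.0]]
side cradle [(323, 325, 0.92)]
side stop [(324, 324, 0.63)]
side cup_blue_mid [(318, 296, 0.95)]
side cup_yellow_mid [(282, 318, 0.88), (245, 246, 0.81), (322, 295, 0.65)]
side cup_orange_mid [(355, 276, 0.88)]
side teal_jar_mid [(349, 353, 0.73)]
side black_tape_mid [(389, 319, 0.83)]
side case_mid [(215, 196, 0.67)]
[[0.944, -0.209, 0.254, 0.288], [-0.329, -0.64, 0.694, -0.772], [0.018, -0.739, -0.673, 0.653], [0.0, 0.0, 0.0, 1.0]]
0.9 [ 0.17311362 -0.54833521  0.4046986 ] [ 1.29787997e-05  9.88337413e-01  1.52279866e-01 -6.40252800e-06] 0.1734
```

View pics/scene1.png

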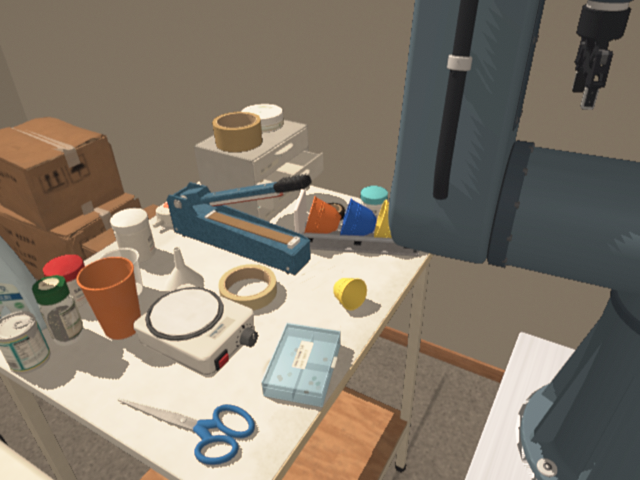

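View pics/side1.png

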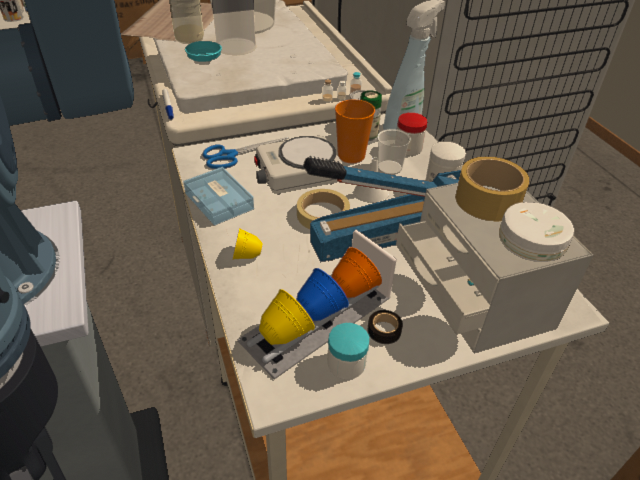

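The side view shows the yellow cup (rear, 282,318), blue (318,296) and orange (355,276), with the stop at (373,262). Candidates for the yellow cup: the large one in the cradle (side 282,318; scene 382,223) and a small loose one (side 245,246; scene 350,289). I choose the large one in the cradle. An orange beaker at (353,130) is a look-alike of the orange cup.

```bash
python3 - <<'E'
from h import *
print('yellow',tri('scene',(382,223),'side',(282,318)),'blue',tri('scene',(352,218),'side',(318,296)),'or',tri('scene',(322,218),'side',(355,276)),'small',tri('scene',(350,289),'side',(245,246)))
for p,z in(((282,318),.044),((318,296),.044),((355,276),.044),((349,353),.03),((389,319),.01),((215,196),.016)):print(p,atz('side',p,z).round(3))
im=cv2.imread('pics/side1.png')[220:385,215:435];cv2.imwrite('pics/c1.png',cv2.resize(im,None,fx=3.6,fy=3.6,interpolation=cv2.INTER_CUBIC))
E
```

```text
yellow (array([ 0.43399155, -0.27305916,  0.04258822]), np.float64(0.01586950877144593)) blue (array([ 0.49248255, -0.25469496,  0.04784989]), np.float64(0.009696000611551807)) or (array([ 0.55457403, -0.23449826,  0.0447638 ]), np.float64(0.00394855500512961)) small (array([ 0.41614378, -0.09223721,  0.02419151]), np.float64(0.00101685603449782))
(282, 318) [ 0.426 -0.278  0.044]
(318, 296) [ 0.489 -0.254  0.044]
(355, 276) [ 0.557 -0.233  0.044]
(349, 353) [ 0.498 -0.355  0.03 ]
(389, 319) [ 0.586 -0.303  0.01 ]
(215, 196) [0.399 0.07  0.016]
```

View pics/c1.png

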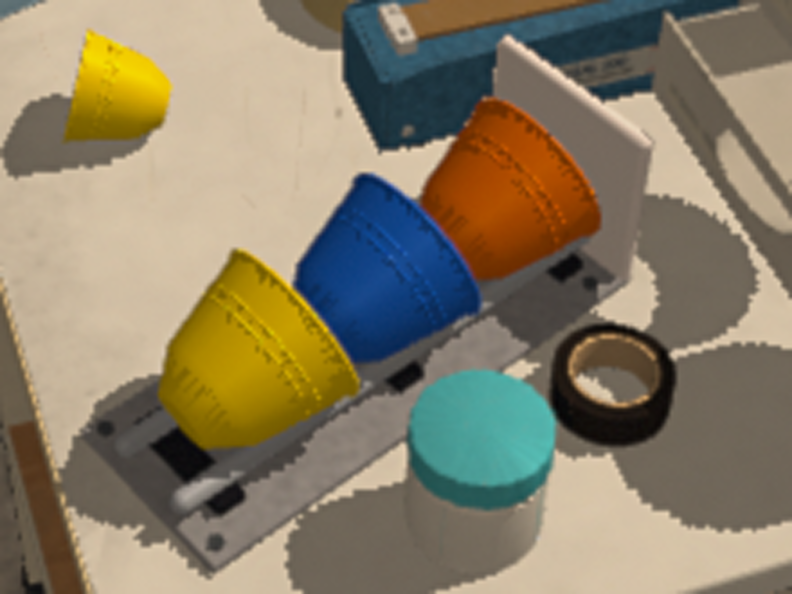

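The crop confirms the large yellow cup as the rearmost in the cradle, mouth to the stop. Plate corners near (85,430), (213,573) and (630,275), stop top corners (503,38), (650,147) in the crop.

```bash
cat >> h.py <<'E'
from scipy.spatial.transform import Rotation as R
def cr():
    f=lambda x,y:(215+x/3.6,220+y/3.6)
    A=atz('side',f(85,430),.006);B=atz('side',f(213,573),.006);C=atz('side',f(503,38),.089);D=atz('side',f(650,147),.089)
    return A,B,C,D
E
python3 - <<'E'
from h import *
A,B,C,D=cr()
for p in(A,B,C,D):print(p.round(4))
print('w',np.linalg.norm(A-B),np.linalg.norm(C-D))
m0=(A+B)/2;m1=(C+D)/2
d=(m1-m0)[:2];print('len',np.linalg.norm(d),'yaw mid',np.arctan2(d[1],d[0]))
e=(A-B)[:2];print('yaw perp',np.arctan2(-e[0],e[1]))
c=np.array([[.426,-.278],[.489,-.254],[.557,-.233]]);g=c[2]-c[0];print('yaw cups',np.arctan2(g[1],g[0]))
y=np.arctan2(d[1],d[0]);u=np.array([np.cos(y),np.sin(y)]);v=np.array([-u[1],u[0]])
O=m0[:2]+.118*u
for q in list(c)+[np.array([.498,-.355])]:print('in cradle',((q-O)@u).round(4),((q-O)@v).round(4))
print(O)
E
```

```text
[ 0.3625 -0.2658  0.006 ]
[ 0.3926 -0.3475  0.006 ]
[ 0.5748 -0.1803  0.089 ]
[ 0.6061 -0.2622  0.089 ]
w 0.08707523520347334 0.08768773921806297
len 0.22938836513148908 yaw mid 0.3811378953520709
yaw perp 0.35353355647714535
yaw cups 0.330882720616053
in cradle -0.0624 0.0085
in cradle 0.005 0.0074
in cradle 0.076 0.0016
in cradle -0.0242 -0.0897
[ 0.48706145 -0.26272071]
```

```bash
cat >> h.py <<'E'
YAW=.368;U=np.array([np.cos(YAW),np.sin(YAW),0]);V=np.array([-U[1],U[0],0])
def frame():
    A,B,C,D=cr();M=(A+B+C+D)/4;M[2]=0;return M-U*(-.118+.111)/2
def goal(x,y,z,tilt):
    zt=np.sin(tilt)*U-np.cos(tilt)*np.array([0,0,1.]);yt=-V;xt=np.cross(yt,zt)
    o=ctrl.get_obs();q=o['eef_rot'];Rc=R.from_quat([q[1],q[2],q[3],q[0]])
    G=R.from_matrix(np.c_[xt,yt,zt]);P=frame()+x*U+y*V+[0,0,z]-zt*ctrl.tip_reach
    print('shift mm',(Rc.inv().apply(P-o['eef_pos'])*1000).round(1),'rot',(Rc.inv()*G).as_rotvec().round(3))
def where():
    o=ctrl.get_obs();q=o['eef_rot'];Rc=R.from_quat([q[1],q[2],q[3],q[0]])
    t=np.array(o['eef_pos'])+Rc.as_matrix()[:,2]*ctrl.tip_reach-frame()
    print('t',o['time_s'],'tip in cradle mm',(np.array([t@U,t@V,t[2]])*1000).round(1),'F uvz',np.round([o['wrist_force']@U,o['wrist_force']@V,o['wrist_force'][2]],2),'open',o['opening'])
E
python3 -c "
from h import *
print(frame());where();goal(-.14,0,.12,.35);goal(-.14,0,.037,.35)"
```

```text
[ 0.48725852 -0.26269127  0.        ]
t 0.9 tip in cradle mm [-395.9 -153.5  231.3] F uvz [-0.28 -0.05  0.24] open 1.0005504584318274
shift mm [ 186.5 -165.4  121.8] rot [ 0.011  0.35  -0.062]
shift mm [ 186.5 -165.4  204.8] rot [ 0.011  0.35  -0.062]
```

```bash
python3 -m pendant '[[[0,30,-26,8,0,0,0],[0,60,-52,16,0,0,0],[0,90,-80,24,0,0,0],[0,120,-106,32,0,0,0],[0,150,-132,40,0,0,0]]]'
python3 -m pendant '[[[0,9,-8,20,0,0.1,-0.02],[0,18,-16,40,0,0.2,-0.04],[0,27,-24,60,0.01,0.3,-0.06],[0,37,-33,82,0.01,0.35,-0.06],[0,37,-33,82,0.01,0.35,-0.06]]]'
python3 -c "
from h import *
where();goal(-.14,0,.037,.35);shot('side','side2.png')
im=cv2.imread('pics/side2.png')[180:390,170:450];cv2.imwrite('pics/c2.png',cv2.resize(im,None,fx=2.8,fy=2.8,interpolation=cv2.INTER_CUBIC))"
```

```text
time_s: 1.32
eef_pos: [0.2769, -0.3756, 0.3644]
eef_rot: [0.0, 0.988, 0.152, 0.0]
wrist_force: [1.3, 0.1, -0.3]
opening: 0.299
grasp_force: 0.0
time_s: 1.73
eef_pos: [0.3012, -0.3315, 0.2788]
eef_rot: [-0.036, 0.968, 0.179, 0.171]
wrist_force: [-0.2, 0.9, -0.8]
opening: 0.0
grasp_force: 0.0
t 1.7333 tip in cradle mm [-138.5    4.   116.1] F uvz [ 0.09  0.92 -0.76] open 0.00019867597229346413
shift mm [-28.3   3.4  73.7] rot [-0.007 -0.002 -0.004]
```

View pics/c2.png

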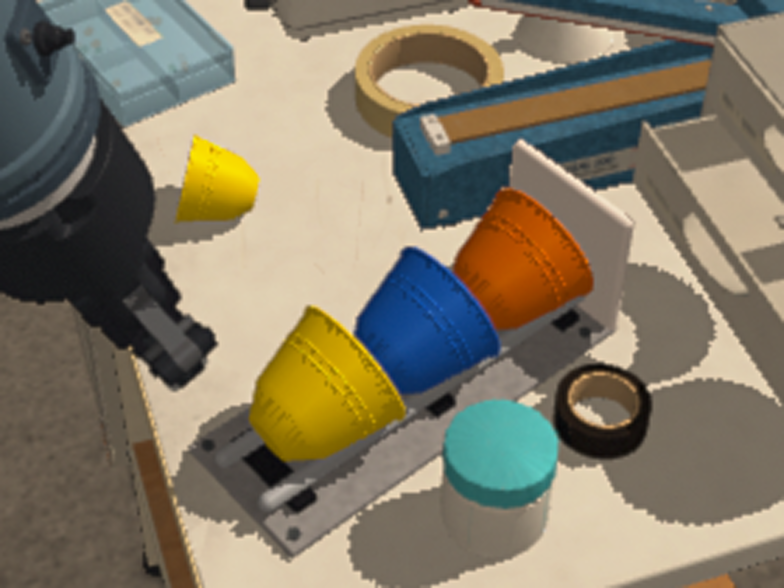

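The tip (crop ~190,370) is behind the open end, in line with the rails; nothing is disturbed.

```bash
python3 -m pendant '[[[0,-9,1,25,0,0,0],[0,-18,2,50,0,0,0],[0,-29,4,76,0,0,0],[0,-29,4,76,0,0,0]]]'
python3 -c "
from h import *
where();goal(-.11,0,.035,.35);goal(-.01,0,.035,.35);shot('side','side3.png')
im=cv2.imread('pics/side3.png')[180:390,170:450];cv2.imwrite('pics/c3.png',cv2.resize(im,None,fx=2.8,fy=2.8,interpolation=cv2.INTER_CUBIC))"
```

```text
time_s: 2.12
eef_pos: [0.3013, -0.3386, 0.1986]
eef_rot: [-0.034, 0.968, 0.179, 0.17]
wrist_force: [-0.2, 1.6, -0.3]
opening: -0.0
grasp_force: 0.0
t 2.1167 tip in cradle mm [-141.7   -3.2   35.6] F uvz [ 0.43  1.56 -0.33] open -0.00021353509696234686
shift mm [29.2 -4.  11.4] rot [-0.004  0.002 -0.003]
shift mm [123.2  -4.1  45.5] rot [-0.004  0.002 -0.003]
```

View pics/c3.png

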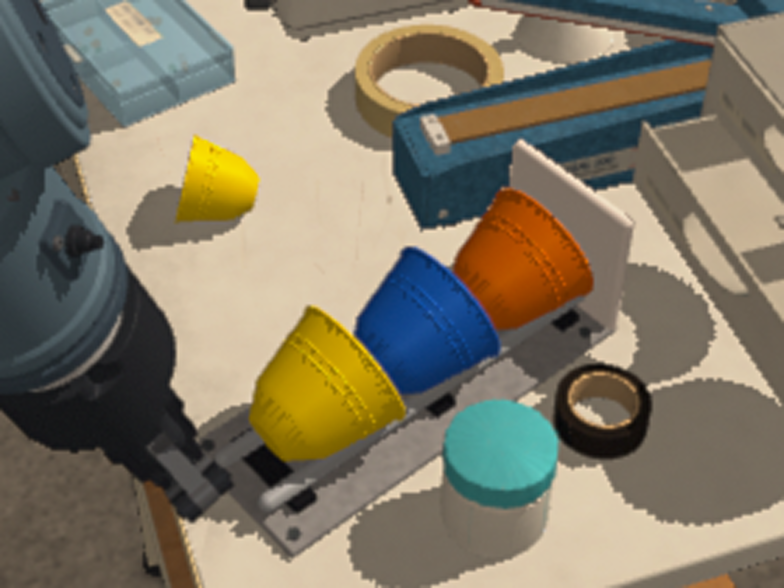

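```bash
python3 -m pendant '[[[0,7,-1,3,0,0,0],[0,14,-2,5.5,0,0,0],[0,21,-3,8,0,0,0],[0,28,-4,10.5,0,0,0],[0,33,-4,12,0,0,0]]]' | grep -E 'time|force'
python3 -m pendant '[[[0,5,0,1.8,0,0,0],[0,10,0,3.6,0,0,0],[0,15,0,5.4,0,0,0],[0,20,0,7.2,0,0,0],[0,25,0,9,0,0,0]]]'| grep -E 'time|force'
python3 -c "
from h import *
where();goal(-.01,0,.035,.35);shot('side','side4.png')
im=cv2.imread('pics/side4.png')[180:390,170:450];cv2.imwrite('pics/c4.png',cv2.resize(im,None,fx=2.8,fy=2.8,interpolation=cv2.INTER_CUBIC))"
```

```text
time_s: 2.58
wrist_force: [0.0, -0.2, 0.5]
grasp_force: 0.0
time_s: 3.0
wrist_force: [-0.0, 0.2, 0.6]
grasp_force: 0.2
t 3.0 tip in cradle mm [-78.5  -0.8  38.6] F uvz [0.05 0.23 0.64] open -0.0009841428220794118
shift mm [63.1 -0.7 26.8] rot [ 0.001 -0.    -0.002]
```

View pics/c4.png

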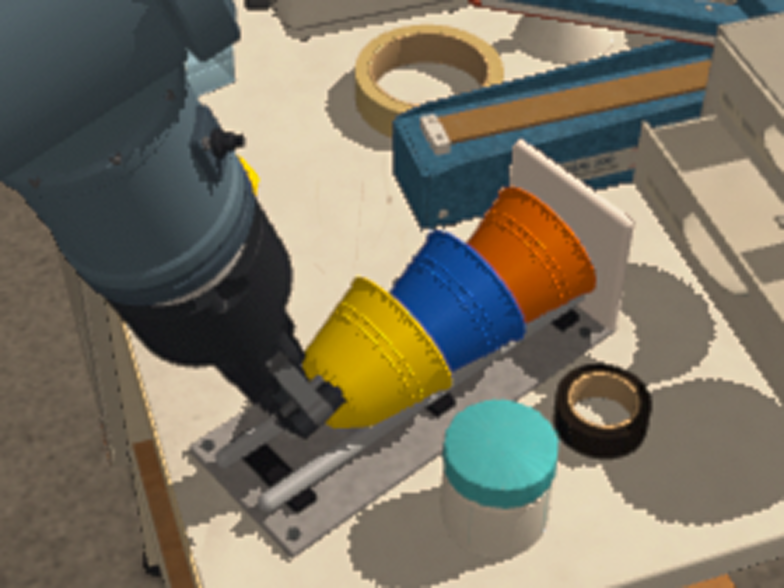

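The yellow cup is being pushed at its base, and blue and orange are following along the rails.

```bash
python3 -m pendant '[[[0,6,0,2.5,0,0,0],[0,12,0,5,0,0,0],[0,18,0,7.5,0,0,0],[0,24,0,10,0,0,0],[0,30,0,12.5,0,0,0]]]' | grep -E 'time|wrist_force'
python3 -m pendant '[[[0,5,0,1.8,0,0,0],[0,10,0,3.6,0,0,0],[0,15,0,5.4,0,0,0],[0,20,0,7.2,0,0,0],[0,25,0,9,0,0,0]]]'| grep -E 'time|wrist_force'
python3 -c "
from h import *
where();goal(.01,0,.035,.35);shot('side','side5.png')
im=cv2.imread('pics/side5.png')[180:390,170:450];cv2.imwrite('pics/c5.png',cv2.resize(im,None,fx=2.8,fy=2.8,interpolation=cv2.INTER_CUBIC))"
```

```text
time_s: 3.47
wrist_force: [0.8, 0.8, 0.2]
time_s: 3.88
wrist_force: [0.1, 0.3, 0.6]
t 3.8833 tip in cradle mm [-19.5  -0.9  37.3] F uvz [0.18 0.21 0.61] open 0.003539688750695977
shift mm [26.9 -0.7 12.3] rot [ 0.001 -0.    -0.001]
```

View pics/c5.png

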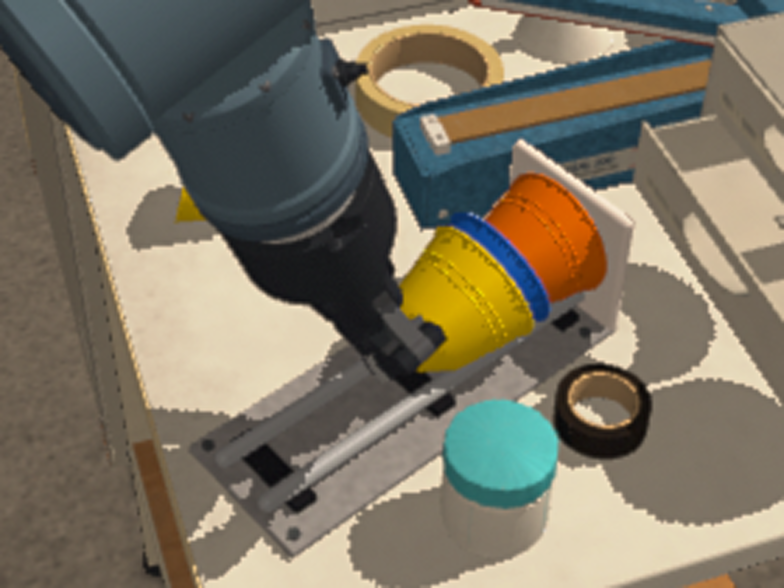

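Yellow is fully over blue, and orange is at the stop and partly swallowed. I'll keep going slowly.

```bash
python3 -m pendant '[[[0,4,0,1.6,0,0,0],[0,8,0,3.2,0,0,0],[0,12,0,4.8,0,0,0],[0,16,0,6.4,0,0,0],[0,20,0,8,0,0,0]]]' | grep -E 'time|wrist_force'
python3 -c "
from h import *
where()"
python3 -m pendant '[[[0,1,0,0.4,0,0,0],[0,2,0,0.8,0,0,0],[0,3,0,1.2,0,0,0],[0,4,0,1.5,0,0,0],[0,5,0,1.8,0,0,0]]]' | grep -E 'time|wrist_force'
python3 -c "
from h import *
where()"
```

```text
time_s: 4.35
wrist_force: [-1.1, -1.3, -0.3]
t 4.35 tip in cradle mm [ 2.  -0.9 36.6] F uvz [-1.49 -0.81 -0.26] open 0.003099745846229809
time_s: 4.77
wrist_force: [0.0, -0.4, 0.3]
t 4.7667 tip in cradle mm [ 6.9 -0.9 36.6] F uvz [-0.1  -0.37  0.34] open -0.002637495782996047
```

```bash
python3 -m pendant '[[[0,1,0,0.4,0,0,0],[0,2,0,0.8,0,0,0],[0,3,0,1.2,0,0,0],[0,4,0,1.5,0,0,0]]]' | grep -E 'time|wrist_force'
python3 -c "
from h import *
where();shot('side','side6.png')
im=cv2.imread('pics/side6.png')[180:390,170:450];cv2.imwrite('pics/c6.png',cv2.resize(im,None,fx=2.8,fy=2.8,interpolation=cv2.INTER_CUBIC))"
```

```text
time_s: 5.1
wrist_force: [-14.8, -5.8, 2.2]
t 5.1 tip in cradle mm [ 9.1 -1.1 35.9] F uvz [-15.89  -0.07   2.23] open -0.0016783452326285862
```

View pics/c6.png

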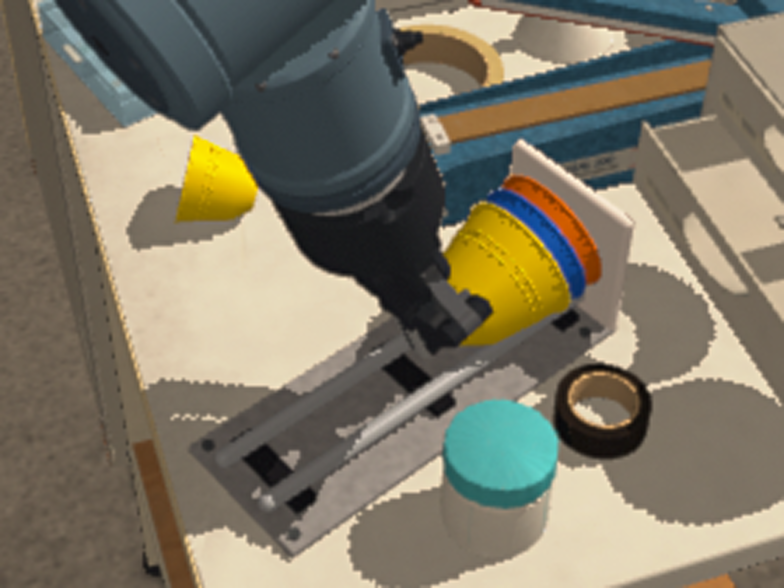

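Bands of blue and orange are narrow and equal (about 13 mm), seated at 16 N. A short firm press, then back off straight along the rails.

```bash
python3 -m pendant '[[[0,1,0,0.4,0,0,0],[0,1,0,0.4,0,0,0]]]' | grep -E 'time|wrist_force'
python3 -c "
from h import *
where()"
python3 -m pendant '[[[0,-5,0,-1.8,0,0,0],[0,-20,0,-7.2,0,0,0],[0,-45,0,-16,0,0,0],[0,-75,0,-27,0,0,0],[0,-105,0,-38,0,0,0]]]' | grep -E 'time|wrist_force'
python3 -m pendant '[[[0,-30,0,-20,0,0,0],[0,-60,0,-45,0,0,0],[0,-90,0,-80,0,0,0],[0,-90,0,-80,0,0,0]]]' | grep -E 'time|wrist_force'
python3 -c "
from h import *
where();shot('side','side7.png');s=shot('scene','s7.png')
im=cv2.imread('pics/side7.png')[200:360,300:440];a=cv2.resize(im,(480,548),interpolation=cv2.INTER_CUBIC)
b=cv2.resize(cv2.imread('pics/s7.png')[170:280,280:440],(310,213));b=cv2.copyMakeBorder(b,0,335,0,0,0);cv2.imwrite('pics/c7.png',np.hstack([a,b]))
for n in('cup_blue_mid','cup_yellow_mid','cup_orange_mid','teal_jar_mid','black_tape_mid','case_mid'):print(n,px('side',n))"
```

```text
time_s: 5.32
wrist_force: [-14.3, -6.1, 2.9]
t 5.3167 tip in cradle mm [ 9.9 -1.2 35.9] F uvz [-15.52  -0.6    2.86] open -0.0030934985527193656
time_s: 5.73
wrist_force: [-0.1, 0.6, 0.3]
time_s: 6.07
wrist_force: [0.1, -1.2, 0.9]
t 6.0667 tip in cradle mm [-216.1   -3.6   83.3] F uvz [-0.32 -1.18  0.91] open 0.002578289036723872
cup_blue_mid [(366, 265, 0.89)]
cup_yellow_mid [(343, 280, 0.93), (246, 249, 0.77)]
cup_orange_mid [(369, 259, 0.83)]
teal_jar_mid [(350, 350, 0.68)]
black_tape_mid [(387, 329, 0.58)]
case_mid []
```

View pics/c7.png

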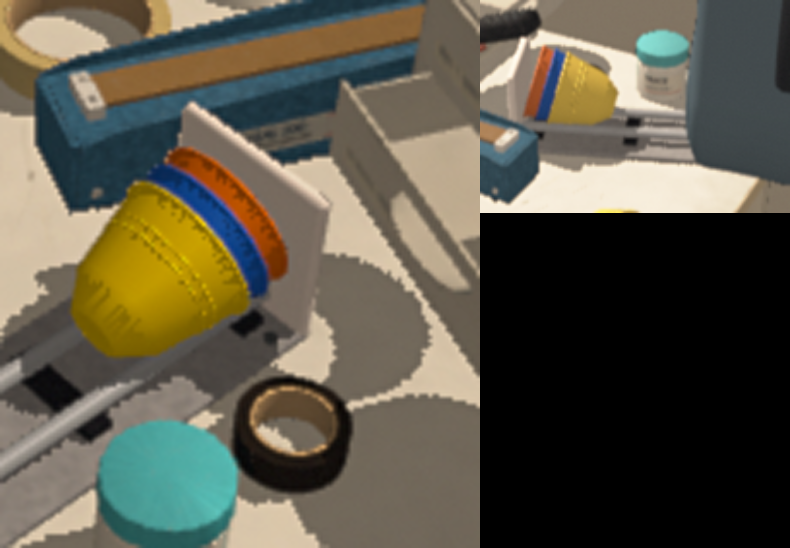

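The picture shows a straight stack on the rails, with narrow even rings. The jar and tape are unmoved and the robot is clear.

```bash
python3 -c "
from bench import ctrl
print(ctrl.hand_in())"
```

```text
the job is handed in; nothing more can be done
None
```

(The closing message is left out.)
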